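# Seat the rocking cover on the water bath

### The job

One of the four covers on the water bath is off its seat. Press on the rims of the covers with a fingertip until you find the one that rocks, then push it sideways until it drops home and all four lie flat and level in their openings. Do not grip or lift any cover, and leave the little glass weighing bottle on the bath and everything else on the bench where it stands.

Things in the scene. Friction and masses are not known exactly. Their poses are not given: they have to be found in the camera images.
- bath: four-hole water bath, fixed: a box 314 x 314 mm, steel deck 160 mm above the bench; origin under its centre at bench height, x and y along its sides, z up, control panel on its -x side. Each round opening has a raised collar on the deck, inner radius 52, outer 64 mm, its flat top 6 mm above the deck (166 mm above the bench). Place and yaw vary
- opening_near_left (a point): centre of one opening, on the plane of its collar's top (bath frame x -69, y +69 mm)
- opening_near_right (a point): centre of one opening, on the plane of its collar's top (bath frame x -69, y -69 mm)
- opening_far_left (a point): centre of one opening, on the plane of its collar's top (bath frame x +69, y +69 mm)
- opening_far_right (a point): centre of one opening, on the plane of its collar's top (bath frame x +69, y -69 mm)
- cover_a: one of four identical loose steel covers (any of them may be the one off its seat, on any opening); origin: centre of the rim's underside, z up. All are about 0.2 kg: flat rim 120 mm across, 2.5 mm thick, its top flat from 40 to 60 mm from the centre, a shallow dome inside that; at the centre a black knob 28 mm across, widest 18 to 27 mm above the origin, top at 31.5 mm
- cover_b: one of four identical loose steel covers (any of them may be the one off its seat, on any opening); origin: centre of the rim's underside, z up. Under each is a spigot 99 mm across, 3.5 mm deep, that drops into the collar with 2.5 mm play all round. A cover that is home is level, its origin at the height of the collar's top, and does not move when pressed
- cover_c: one of four identical loose steel covers (any of them may be the one off its seat, on any opening); origin: centre of the rim's underside, z up. The cover off its seat is shifted 6 to 9 mm in some direction; there its spigot rides on the collar, so its rim stands about 5 mm high on that side. Pressed on the high side of the rim it rocks by 2 to 3 degrees
- cover_d: one of four identical loose steel covers (any of them may be the one off its seat, on any opening); origin: centre of the rim's underside, z up. The cover off its seat slides at under 3 N, for instance pushed on the side of its knob; pushed back towards the middle of its opening, it drops home and then stops against the collar
- weighing_bottle: bystander, loose: low stoppered glass weighing bottle, 43 mm across and 38 mm high with its stopper's knob, standing on the deck in the middle between the four covers; origin at the centre of its underside, z up
- flask_large: bystander, loose: conical glass flask, 84 mm across the foot and 120 mm high; origin at the centre of its underside, z up
- flask_small: bystander, loose: smaller conical glass flask, 67 mm across the foot and 96 mm high; origin at the centre of its underside, z up
- plastic_beaker: bystander, loose: white plastic beaker, 80 mm across and 105 mm high; origin at the centre of its underside, z up
- wash_bottle: bystander, loose: white plastic wash bottle, 68 mm across and about 168 mm high, with a bent spout along its own +x; origin at the centre of its underside, z up
- reagent_jar: bystander, loose: amber jar with a red cap, 64 mm across and 100 mm high; origin at the centre of its underside, z up
Mind the look-alikes: they are no part of the job. What is shaped like the cover_c but purple or red is not meant.

How it is judged (in metres and radians):
On the way, in this order (a step that is already met when the one before it is completed fails the run):
1. the cover that is off its seat is pressed with the fingers (more than 2 N) while it is still unseated (((contact force between the fingers and cover_a above 2 N and z of cover_a in the frame of bath above 0.1678 m) or (contact force between the fingers and cover_b above 2 N and z of cover_b in the frame of bath above 0.1678 m) or (contact force between the fingers and cover_c above 2 N and z of cover_c in the frame of bath above 0.1678 m) or (contact force between the fingers and cover_d above 2 N and z of cover_d in the frame of bath above 0.1678 m))), for 0.1 s.
2. all four covers lie home and level in their openings (z of each of cover_a, cover_b, cover_c, cover_d in the frame of bath below 0.1674 m and angle between each of cover_a, cover_b, cover_c, cover_d's own z axis and vertical below 0.02 rad), for 0.2 s.
At the end, for the whole second after the job is handed in: all four covers are home: each level within 0.02 rad, its rim's underside less than 1.4 mm above the collar's top, and at rest (all of step 2 and linear speed of each of cover_a, cover_b, cover_c, cover_d below 0.02 m/s); the robot touches nothing.
It fails at once if a cover is lifted (its origin more than 12 mm above the collars) (z of any of cover_a, cover_b, cover_c, cover_d in the frame of bath above 0.178 m).
It fails at once if a cover is gripped by its knob (touched with the knob between the fingers: the grasp point within 10 mm of the cover's axis and less than 40 mm above its origin) ((contact force between the fingers and cover_a above 1 N and horizontal distance between the grasp point and cover_a below 0.01 m and z of the grasp point in the frame of cover_a below 0.04 m) or (contact force between the fingers and cover_b above 1 N and horizontal distance between the grasp point and cover_b below 0.01 m and z of the grasp point in the frame of cover_b below 0.04 m) or (contact force between the fingers and cover_c above 1 N and horizontal distance between the grasp point and cover_c below 0.01 m and z of the grasp point in the frame of cover_c below 0.04 m) or (contact force between the fingers and cover_d above 1 N and horizontal distance between the grasp point and cover_d below 0.01 m and z of the grasp point in the frame of cover_d below 0.04 m)).
It fails at once if a bystander is tipped (0.4 rad) or shoved (25 mm) (distance of any of weighing_bottle, flask_large, flask_small, plastic_beaker, wash_bottle, reagent_jar from where it was at the start of the episode above 0.025 m or angle between any of weighing_bottle, flask_large, flask_small, plastic_beaker, wash_bottle, reagent_jar's own z axis and vertical above 0.4 rad).
It also fails if it takes over 72 s, if anything falls off the work surface, if the arm or the gripper's body presses on something with over 40 N, if the wrist force passes 120 N, or if a joint passes its speed limit or range.

### The arm

A 6-joint arm with a two-finger parallel gripper is mounted at the origin on the work surface. World frame = base frame: x ahead of the robot, y to its left, z up, the work surface at z = 0. Lengths are in m, angles in degrees, forces in N, time in s.
With the tool pointing down it reaches from about 0.275 to 0.725 m from the base axis. Payload 5.6 kg.
Tool frame: the origin (TCP) lies at the very end of the fingers, on their centre line; the grasp point (between the pads) lies 19 mm behind it (r.pinch_z is the distance from the TCP to the grasp point, in m); x points along the fingers, y is the direction in which the jaws open and shut, and the axes are right-handed (so a half turn about x gives the same grasp; the last joint's range is limited). The gripper opens to 85 mm and grips with 20 to 120 N. Pads are 22 mm wide; open, the fingers measure 114 mm over their backs; the gripper's body (76 mm by 85 mm) begins 54 mm behind the grasp point. The pads swing forward as they close: fully open they stand 13 mm farther back than shut.
Start: joints at [81.795, 14.616, 6.199, 0, -81.583, -16.306], TCP at [0.228, 0.5, 0.231] pointing down, gripper open.
Joint ranges: [-168.99, 168.99], [-69.2, 112.95], [-62.41, 85.93], [-164.36, 98.24], [-168.68, -3.75], [-174.98, 174.98]. Speed limits (degrees/s): [147.25, 147.25, 180, 180, 180, 180].

### API

Orientations are given as a 3x3 rotation matrix whose columns are the frame's x, y, z axes.
In Python, from workcell import r, capture gives the robot as it stands.
- The arm moves only by the shell command python3 -m creep 'ROWS' [OPENING] [FORCE]. ROWS is text: rows parted by semicolons, each of 4 numbers parted by spaces: the shift along the tool's x, y, z in cm, then the turn about the tool's x in rad. In form: x y z spin; .... A call has 1 to 12 rows; each row shifts and turns the commanded pose from where the row before left it, along the tool's axes as they then stand; what a row does not reach is not made up. A row lasts 1/8 s, in which the tool goes at most 62.5 mm and 10.7 degrees, less where a joint would pass 70% of its speed; a pose out of reach is approached as far as the arm can. A call is refused whole if a number of a shift passes 6.25 or a number of a turn 0.188, either way. A call with a gripper value outside its range is refused whole. OPENING is the opening, from -1 (shut) to 1 (fully open), set as the call begins (- or left out, the last holds). The fingers move at their own pace and stop on an object; FORCE is the grip in N (left out, the last holds). Time passes only in rows, so rows that do not move let the fingers close. It gives the time, the measured TCP pose, the force and the opening at its end, in the units of the state.
- r.get_obs(): the state, without advancing time (a new reading comes with each control period).
- capture(name): name is "scene" or "side" or "wrist"; returns a dict with "img" (400x640x3 uint8, red, green, blue), "fov_y" (degrees; the focal length in pixels is half the picture's height over the tangent of half this angle, whatever the lens; pixels are square), "cx", "cy" (the principal point, pixels), "D" ([k1, k2, p1, p2, k3] as OpenCV has them; the pictures are not rectified), "world_from_camera" (4x4, takes a point from camera to world coordinates). Camera axes: x right, y down, z forward; pixel columns grow to the right and rows downward; lengths in m; the calibration is good to about 2 mm. A picture is of the moment at which its call begins. There is no depth.
- r.sign_off(): hands the job in, once; it reports no verdict.
The state is a dict: "clock": time; "joint_pos": joint angles; "joint_velocities": joint speeds; "joint_efforts": joint torques, N m; "position": TCP position; "orientation": TCP orientation; "force": force on the tool from outside, world axes, zero at the start; "ft_torque": the same for the moment, N m; "width": finger opening in m.
Only numpy, scipy, OpenCV 4.12 (cv2) and the standard library are available. Lean on these libraries where they do the work, as an engineer would, in place of code of your own. Each camera call takes 0.05 s, during which the arm holds its last target. There are 200 camera calls.

## Working session

There is one attempt and no reset: what is moved stays moved. The work goes in short steps, Python scripts to look and compute and a shell command to move; the robot and the scene stay as the last step left them, time stands still between calls to the robot, and variables do not carry over. Pictures are saved under pics/ and viewed, about 8 in all and at most 12, crops included, and the job is handed in when it is done.

```bash
mkdir -p pics; ls
cat > h.py <<'E'
import numpy as np, cv2
from workcell import r, capture
def K(c):
    f=200/np.tan(np.radians(c["fov_y"])/2); return np.array([[f,0,c["cx"]],[0,f,c["cy"]],[0,0,1.]])
def snap(name,fn):
    c=capture(name); cv2.imwrite("pics/"+fn+".png",c["img"][:,:,::-1]); np.save("pics/"+fn+".npy",c,allow_pickle=True); return c
def load(fn): return np.load("pics/"+fn+".npy",allow_pickle=True).item()
def px2w(c,px,z):
    u=cv2.undistortPoints(np.array(px,float).reshape(-1,1,2),K(c),np.array(c["D"],float)).reshape(-1,2)
    T=np.array(c["world_from_camera"]); d=np.c_[u,np.ones(len(u))]@T[:3,:3].T; o=T[:3,3]
    return o+d*((z-o[2])/d[:,2])[:,None]
def w2px(c,P):
    T=np.linalg.inv(np.array(c["world_from_camera"])); rv=cv2.Rodrigues(T[:3,:3])[0]
    return cv2.projectPoints(np.array(P,float).reshape(-1,1,3),rv,T[:3,3],K(c),np.array(c["D"],float))[0].reshape(-1,2)
E
python3 - <<'E'
from h import *
for n in("scene","side"):
    c=snap(n,n+"0"); print(n,c["fov_y"],np.round(c["world_from_camera"],3).tolist())
o=r.get_obs();print(o["clock"],np.round(o["position"],3),np.round(o["orientation"],3).tolist(),o["force"],o["width"])
E
```

```text
pics
scene 46.52993969173601 [[-0.824, 0.417, -0.383, 1.022], [0.566, 0.617, -0.547, 0.658], [0.008, -0.668, -0.745, 1.045], [0.0, 0.0, 0.0, 1.0]]
side 47.700807867262746 [[0.919, -0.306, 0.25, 0.24], [-0.395, -0.69, 0.606, -0.79], [-0.013, -0.655, -0.755, 1.111], [0.0, 0.0, 0.0, 1.0]]
0.1 [0.228 0.5   0.23 ] [[-0.001, -0.415, -0.91], [-0.002, -0.91, 0.415], [-1.0, 0.002, -0.0]] [-0.05957195 -0.91296082  0.19236537] 0.08540781081729806
```

View pics/scene0.png

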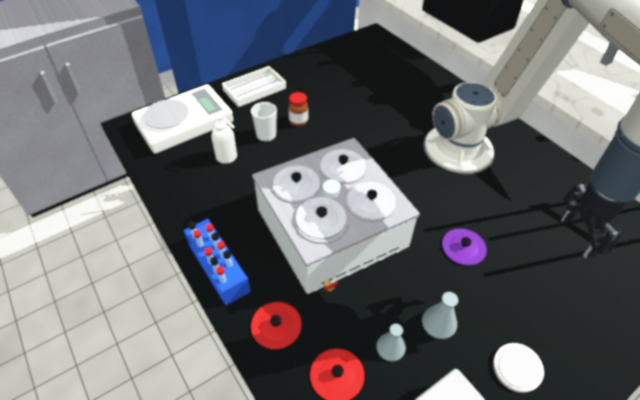

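View pics/side0.png

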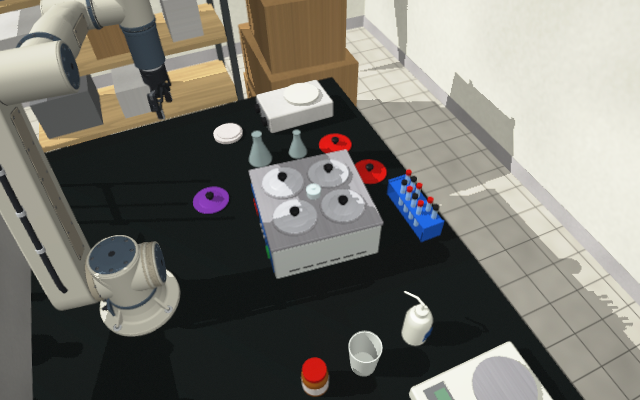

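The scene shows the bath, with knobs at about (296,177), (343,160), (321,212) and (372,195). In the side view they are at (282,177), (328,168), (294,211) and (343,201). I'll measure the knobs and fit the bath.

Run:
```python
from h import *
from scipy.optimize import least_squares
S={"scene0":([(296,177),(343,160),(321,212),(372,195)],[(254,175),(355,139),(418,214),(306,290)]),
"side0":([(282,177),(328,168),(294,211),(343,201)],None)}
res={}
for n,(kn,_) in S.items():
    c=load(n); g=c["img"].max(2).astype(float); out=[]
    for (x,y) in kn:
        w=np.clip(110-g[y-9:y+10,x-9:x+10],0,None); yy,xx=np.mgrid[y-9:y+10,x-9:x+10]
        out.append(((w*xx).sum()/w.sum(),(w*yy).sum()/w.sum()))
    res[n]=px2w(c,out,.189); print(n,np.round(out,1).tolist()); print(np.round(res[n],4)[:,:2].tolist(), res[n].mean(0).round(4))
    x,y=np.mean(kn,0).astype(int)
    cv2.imwrite(f"pics/{n}z.png",cv2.resize(c["img"][y-75:y+75,x-100:x+100,::-1],None,fx=4,fy=4,interpolation=cv2.INTER_CUBIC))
```

```text
scene0 [[295.9, 176.6], [342.9, 159.0], [321.2, 211.4], [371.5, 194.2]]
[[0.6064, -0.0381], [0.4699, -0.0228], [0.6178, 0.091], [0.4849, 0.1156]] [0.5448 0.0364 0.189 ]
side0 [[281.9, 176.1], [327.8, 167.5], [294.2, 210.8], [342.5, 199.6]]
[[0.4841, 0.1153], [0.6195, 0.094], [0.4695, -0.0231], [0.6055, -0.0389]] [0.5446 0.0368 0.189 ]
```

View pics/scene0z.png

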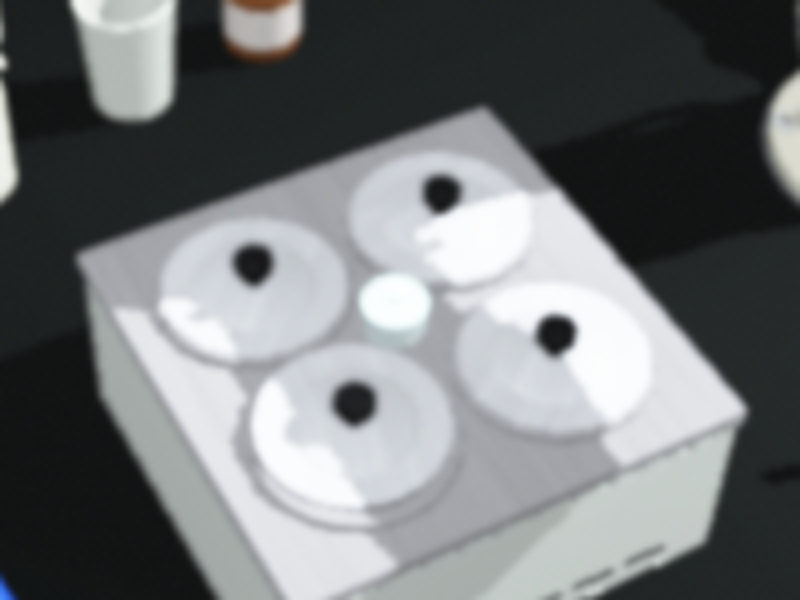

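View pics/side0z.png

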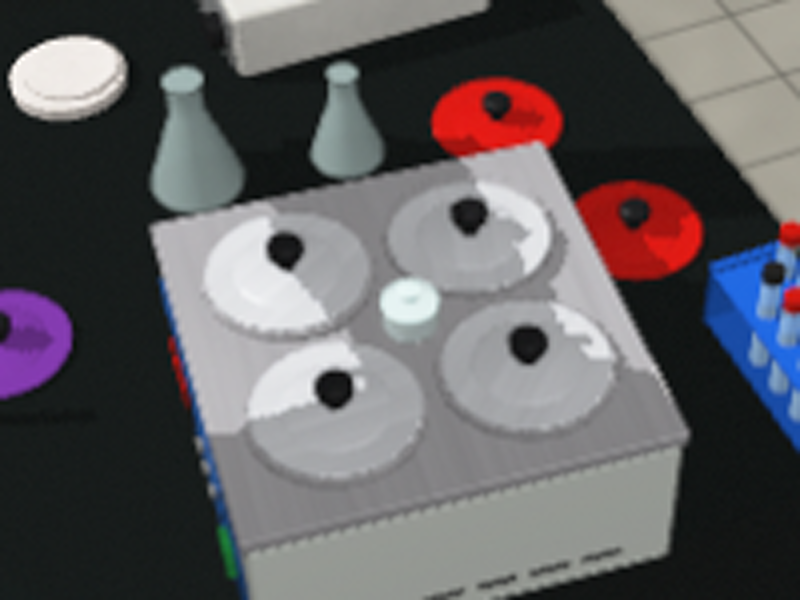

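The far-left cover (knob at about 0.619, 0.0925) is about 8 mm short of where the other three knobs put it (about 0.621, 0.100). Its collar also shows on the +y side, so it has shifted toward -y. I'll shut the fingers and go above its -y rim to press there.

```bash
python3 -m creep '-2 0 0 0;0 2.54 -5.45 0;0 2.54 -5.45 0;0 2.54 -5.45 0;0 2.54 -5.45 0;0 2.54 -5.45 0;0 2.54 -5.45 0;0 2.54 -5.45 0;0 2.54 -5.45 0;0 2.54 -5.45 0;0 2.54 -5.45 0;0 0 0 -0.166' -1
python3 -m creep '0 0 0 0;0 0 0 0'
```

```text
clock: 1.6
position: [0.62, 0.0397, 0.2489]
orientation: [[-0.003, -0.26, -0.966], [-0.001, -0.966, 0.26], [-1.0, 0.002, 0.003]]
force: [-0.4, 0.9, 0.1]
width: 0.0003
clock: 1.85
position: [0.6183, 0.0438, 0.2513]
orientation: [[-0.0, -0.261, -0.965], [0.0, -0.965, 0.261], [-1.0, -0.0, 0.0]]
force: [0.4, 0.9, -0.0]
width: -0.0002
```

```bash
python3 -m creep '3 0 0 0;3 0 0 0;1 0 0 0;0 0 0 0;0 0 0 0'|grep -v orien
python3 -m creep '0.2 0 0 0;0.1 0 0 0;0.1 0 0 0;0 0 0 0'|grep -v orien
python3 -m creep '0.1 0 0 0;0.1 0 0 0;0 0 0 0'|grep -v orien
python3 - <<'E'
from h import *
snap("wrist","w1")
E
```

```text
clock: 2.48
position: [0.6194, 0.0435, 0.183]
force: [0.3, -0.1, 0.1]
width: -0.0001
clock: 2.98
position: [0.6186, 0.0432, 0.1772]
force: [-0.4, -0.0, -0.8]
width: 0.0002
clock: 3.35
position: [0.6186, 0.0432, 0.1751]
force: [0.3, -0.4, 0.4]
width: -0.0
```

View pics/w1.png

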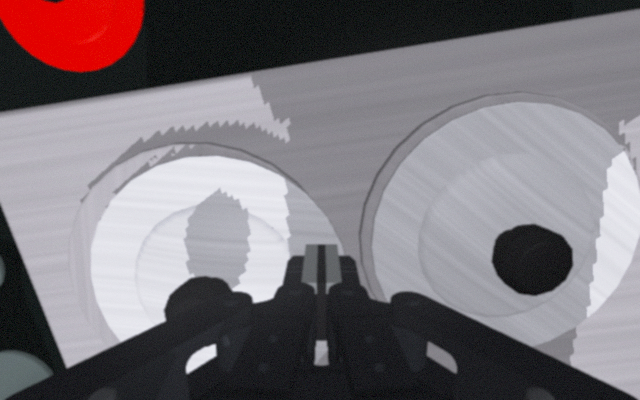

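The wrist view shows the fingertips at (322,250), over the right-hand (-y) rim of the far-left cover. Its knob is at (205,300) and its collar is exposed on the left. I'll press now.

```bash
for i in 1; do python3 -m creep '0.1 0 0 0;0.1 0 0 0;0 0 0 0'|grep -v orien
python3 -m creep '0.1 0 0 0;0 0 0 0'|grep -v orien; python3 -m creep '0.1 0 0 0;0 0 0 0'|grep -v orien; done
```

```text
clock: 3.78
position: [0.6187, 0.0432, 0.1734]
force: [0.1, 0.4, 2.1]
width: -0.0001
clock: 4.03
position: [0.6187, 0.043, 0.1724]
force: [-0.3, -0.7, 0.5]
width: -0.0
clock: 4.28
position: [0.6187, 0.043, 0.1721]
force: [-2.2, 0.2, 5.1]
width: 0.0003
```

```bash
python3 -m creep '0.05 0 0 0;0 0 0 0;0 0 0 0'|grep -v orien
python3 - <<'E'
from h import *
c=snap("scene","s1"); 
cv2.imwrite("pics/s1z.png",cv2.resize(c["img"][125:275,235:435,::-1],None,fx=4,fy=4,interpolation=cv2.INTER_CUBIC))
E
python3 -m creep '-1 0 0 0;-1 0 0 0;0 0 0 0'|grep -v orien
```

```text
clock: 4.65
position: [0.6186, 0.043, 0.1721]
force: [-3.2, -1.3, 7.3]
width: 0.0
clock: 5.08
position: [0.6193, 0.0434, 0.1919]
force: [-0.1, 0.2, -0.8]
width: 0.0003
```

View pics/s1z.png

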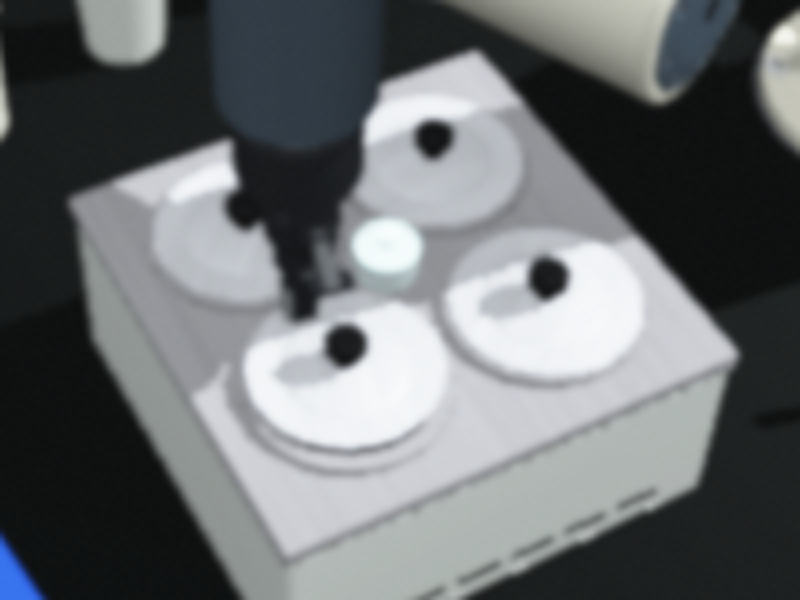

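The press felt a soft rock and then a hard stop at 5 to 7 N, so the far-left cover is the one. The picture still shows its collar exposed at the lower left. Next I'll push its knob from the -y side.

```bash
python3 -m creep '0 0 1.3 0;0.7 0 0 0;0 -0.5 0 0;0 -0.5 0 0;0 0 0 0;0 0 0 0'|grep -v orien
python3 -m creep '0 -0.3 0 0;0 -0.3 0 0;0 0 0 0'|grep -v orien
python3 -m creep '0 -0.3 0 0;0 0 0 0'|grep -v orien
```

```text
clock: 5.82
position: [0.6088, 0.0563, 0.1838]
force: [0.9, 0.3, -1.0]
width: -0.0002
clock: 6.2
position: [0.6103, 0.0623, 0.1837]
force: [-0.3, -0.8, 0.7]
width: 0.0001
clock: 6.45
position: [0.6111, 0.0651, 0.1838]
force: [0.4, -0.0, 0.1]
width: -0.0001
```

```bash
python3 -m creep '0 -0.3 0 0;0 0 0 0'|grep -v orien
python3 -m creep '0 -0.3 0 0;0 0 0 0'|grep -v orien
python3 -m creep '0 -0.2 0 0;0 0 0 0'|grep -v orien
python3 -c "
from h import *
snap('wrist','w2')"
```

```text
clock: 6.7
position: [0.6118, 0.0679, 0.1837]
force: [0.2, -0.7, -0.4]
width: 0.0001
clock: 6.95
position: [0.6126, 0.0709, 0.1837]
force: [0.6, -1.1, 0.5]
width: -0.0001
clock: 7.2
position: [0.6131, 0.0728, 0.1838]
force: [-0.7, -1.7, 0.4]
width: 0.0
```

View pics/w2.png

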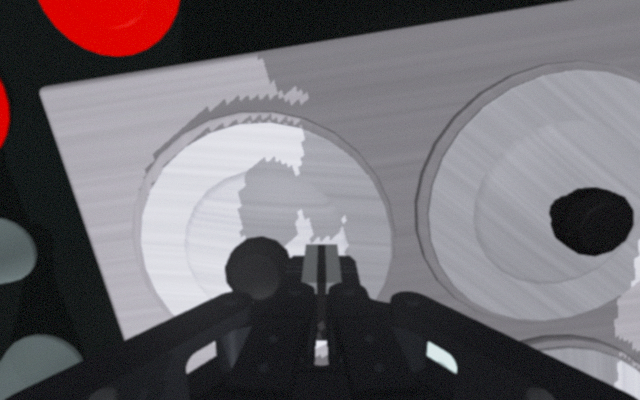

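The finger is against the knob at (258,268), and the exposed collar strip on the left is narrowing. I'll keep pushing.

```bash
for a in 1; do python3 -m creep '0 -0.15 0 0;0 0 0 0'|grep -v orien|head -3
python3 -m creep '0 -0.15 0 0;0 0 0 0'|grep -v orien|head -3
python3 -m creep '0 -0.1 0 0;0 0 0 0'|grep -v orien|head -3;done
```

```text
clock: 7.5
position: [0.6135, 0.0741, 0.1838]
force: [0.3, -1.2, 0.1]
clock: 7.75
position: [0.6139, 0.0756, 0.1838]
force: [0.0, -1.0, -0.3]
clock: 8.0
position: [0.6142, 0.0766, 0.1838]
force: [0.1, -1.7, -0.2]
```

```bash
python3 -m creep '0 -0.1 0 0;0 0 0 0'|grep -v orien|head -3
python3 -m creep '0 -0.1 0 0;0 0 0 0'|grep -v orien|head -3
python3 -m creep '0 -0.1 0 0;0 0 0 0'|grep -v orien|head -3
python3 - <<'E'
from h import *
c=snap("side","d2"); x,y=328,168
g=c["img"].max(2).astype(float)
cv2.imwrite("pics/d2z.png",cv2.resize(c["img"][115:265,215:415,::-1],None,fx=4,fy=4,interpolation=cv2.INTER_CUBIC))
E
```

```text
clock: 8.25
position: [0.6144, 0.0772, 0.1838]
force: [-0.7, -3.3, 0.4]
clock: 8.5
position: [0.6146, 0.0774, 0.1839]
force: [-0.5, -5.0, 0.2]
clock: 8.75
position: [0.6147, 0.0776, 0.1841]
force: [-0.5, -7.7, 0.5]
```

View pics/d2z.png

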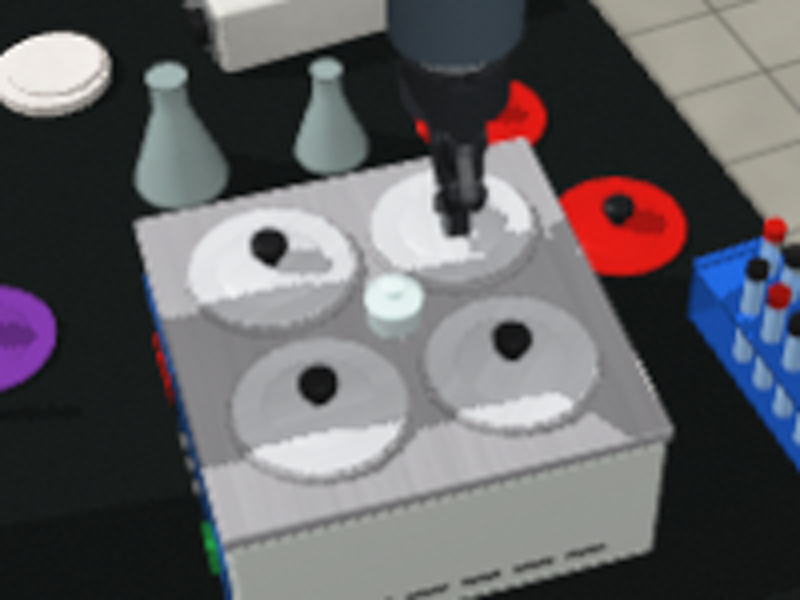

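The force climbed from 1.7 to 7.7 N with no further travel, so the cover has stopped against the collar. I'll back off, lift clear and check.

```bash
python3 -m creep '0 0.5 0 0;0 1.0 0 0;-3 0 0 0;-5 0 0 0;0 3 5 0;0 3 5 0;0 3 5 0;0 3 5 0;-2 0 0 0;0 0 0 0;0 0 0 0'|grep -v orien
python3 - <<'E'
from h import *
S={"scene":[(296,177),(343,160),(321,212),(372,195)],"side":[(328,168),(343,201),(294,211),(282,177)]}
for n,kn in S.items():
    c=snap(n,n+"3"); g=c["img"].max(2).astype(float); out=[]
    for (x,y) in kn:
        w=np.clip(110-g[y-9:y+10,x-9:x+10],0,None); yy,xx=np.mgrid[y-9:y+10,x-9:x+10]
        out.append(((w*xx).sum()/w.sum(),(w*yy).sum()/w.sum()))
    print(n,np.round(px2w(c,out,.189),4)[:,:2].tolist())
c=load("scene3");a=c["img"][125:275,235:385,::-1]; c=load("side3"); b=c["img"][115:265,240:390,::-1]
cv2.imwrite("pics/f3.png",cv2.resize(np.hstack([a,b]),(800,400),interpolation=cv2.INTER_CUBIC))
E
```

```text
clock: 10.18
position: [0.387, 0.0011, 0.2835]
force: [-0.3, 0.4, 0.4]
width: -0.0001
scene [[0.6063, -0.0382], [0.4703, -0.0229], [0.6227, 0.1023], [0.4851, 0.1156]]
side [[0.622, 0.1008], [0.6058, -0.0394], [0.4698, -0.0234], [0.484, 0.1144]]
```

View pics/f3.png

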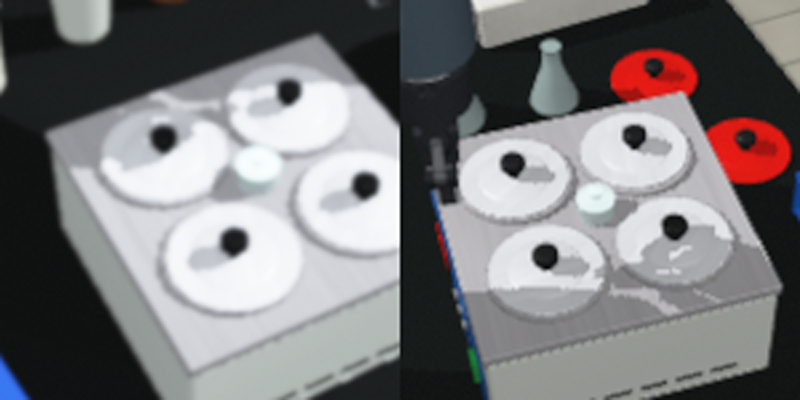

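```bash
python3 -c "
from workcell import r
print(r.sign_off())"
```

```text
the job is handed in; nothing more can be done
None
```

The cover off its seat was the far-left one, and I pushed it home and handed the job in; no verdict was reported.

- **Finding it:** The images showed its knob about 8 mm from where the other three placed it, so I pressed only this cover and not the other three. Its high -y rim gave softly for about 1 mm, then stopped hard at 5 to 7 N.
- **Seating it:** With the fingers shut, I pushed the side of its knob toward +y. It slid at about 1 to 2 N, then stopped against the collar as the force rose to 7.7 N.
- **Last checks:** Both cameras put its knob within about 2.5 mm of the opening centre estimated from the other knobs (the play is 2.5 mm). No collar shows beside any cover, and the other three knobs have not moved beyond 1 mm or so. The weighing bottle looks where it was, and the gripper was well clear at 0.28 m height. I did not measure the cover's tilt or press it again after seating.

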